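# Close a chilled delivery tub and take its surface temperature

## Robot

A 6-joint arm with a two-finger parallel gripper is mounted at the origin on the work surface. World frame = base frame: x ahead of the robot, y to its left, z up, the work surface at z = 0. Lengths are in m, angles in rad, forces in N, time in s.
With the tool pointing down it reaches from about 0.35 to 0.775 m from the base axis. Payload 7.3 kg.
Tool frame: the origin (TCP) lies on the mounting face of the last link; the fingertips stand 178 mm ahead of it and the grasp point (between the pads) lies 159 mm ahead of it (robot.grip_depth is the distance from the TCP to the grasp point, in m); z points along the fingers, y is the line along which they close (so a half turn about z gives the same grasp; the last joint's range is limited). The gripper opens to 92 mm and grips with 3 to 60 N. Pads are 19 mm wide; open, the fingers measure 130 mm over their backs; the gripper's body (75 mm by 190 mm) begins 47 mm behind the grasp point.
Start: joints at [1.04, 0.342, 1.524, -0, 1.275, -0.146], TCP at [0.197, 0.487, 0.405] pointing down, gripper open.
Joint ranges: [-2.53, 2.53], [-0.77, 2.02], [0.04, 2.7], [-1, 4.14], [0.28, 2.66], [-3.11, 3.11]. Speed limits (rad/s): [2.57, 2.57, 3.14, 3.14, 3.14, 3.14].

## Interface

Orientations are given as [roll, pitch, yaw] about the fixed x, y, z axes, in that order (R = Rz(yaw) Ry(pitch) Rx(roll)).
In Python, from cell import observe, cams, robot, models gives the robot as it stands.
- The arm moves only by the shell command python3 -m jog 'ROWS' [FORCE]. ROWS is JSON, a list of rows, each a list of 3 entries, a list of its own where there are three numbers: the shift along the tool's x, y, z each as a share of 0.4 m, from -1 to 1, then the turn about the tool's z as a share of pi rad, from -1 to 1, then the closure, from 0 (fully open) to 1 (shut). In form: [[[x, y, z], turn, jaw], ...]. A call has 1 to 12 rows; each row is the pose to reach, as a shift and turn from the pose commanded when the call began, along the tool's axes at that moment, turning the shorter way round; what a row does not reach only later rows make up. A row lasts 1/8 s, in which the tool goes at most 62.5 mm and 10.7 degrees, less where a joint would pass 70% of its speed; a pose out of reach is approached as far as the arm can. A call with a number of a shift or a turn outside -1 to 1 is refused whole. A call with a gripper value outside its range is refused whole. The fingers move at their own pace and stop on an object; FORCE is the grip in N (left out, the last holds). Time passes only in rows, so rows that repeat a pose let the fingers close. It gives the time, the measured TCP pose, the force, the opening and the grip force at its end, in the units of the state.
- observe(): the state, without advancing time (a new reading comes with each control period).
- cams.read_camera(name): name is "side" or "top" or "wrist"; returns the picture (384x512x3 uint8, red, green, blue); there is no depth.
- cams.camera_model(name): a dict with "camera_matrix" (3x3 intrinsics, pixels), "pose" (4x4, takes a point from camera to world coordinates). Camera axes: x right, y down, z forward; pixel columns grow to the right and rows downward; lengths in m; the calibration is good to about 2 mm. The wrist camera is an equidistant fisheye: a pixel r from the principal point sees the ray r / f radians off the axis. A picture is of the moment at which its call begins: read the wrist's pose just before it. camera_model takes no time and is no camera call; for the wrist camera it gives the pose at the moment of the call.
- robot.hand_in(): hands the job in; it is judged then, once.
Trained networks look in the newest picture that a camera, given by its name, has taken for a name from the list of things; names that differ only in an ending like _2 or _b are one class to them, and where a whole thing is asked for, a point or a joint stands for the part that bears it (a point fixed in the world has none). Each returns a list of dicts, best first, with "confidence" (0 to 1); they miss things now and then, are a little off and sometimes report something else, mostly with a low value. They report only what shows in the picture. A call takes as long as a camera call. They do not tell look-alikes from the thing itself.
- models.find_in(target, camera): "position" ([x, y, z] in m, in world coordinates, good to about 4 mm: the middle of the surface that is visible of it).
- models.pinpoint(target, camera): "position" ([x, y, z] in m, in world coordinates, good to about 4 mm: a listed point, or the origin of a listed thing).
The state is a dict: "time": time; "qpos": joint angles; "qvel": joint speeds; "joint_efforts": joint torques, N m; "tool_pos": TCP position; "tool_rot": TCP orientation; "contact_force": force on the tool from outside, world axes, zero at the start; "torque": the same for the moment, N m; "opening": finger opening in m; "grip_force": force on a finger pad.
Only numpy, scipy, OpenCV 4.12 (cv2) and the standard library are available. Lean on these libraries where they do the work, as an engineer would, in place of code of your own. Each camera call takes 0.05 s, during which the arm holds its last target. There are 200 camera calls.

## Task

A chilled tub has come in with its blue lid sprung up along the thumb-tab side: first press that side of the lid down with the fingertips until it is fully home. Then take the orange surface thermometer out of its holder and stand it upright on the black check dot on the lid, its foot flat inside the dot and pressed lightly, so that the sprung foot is about halfway in. Let the reading settle for two seconds and finish while still holding it there, touching the tub with nothing else and leaving the other goods on the bench where they are.

Things in the scene. Friction and masses are not known exactly. Their poses are not given: they have to be found in the camera images.
- tub: White rectangular food tub, 152 (x) by 222 (y) mm, 90 mm high to its rim; heavy, it does not shift. Origin: centre of its underside, z up. -x is the thumb-tab side, where the lid has sprung up; the lid pivots at the +x side.
- lid (a joint): Angle (rad) of the blue snap lid (168 by 238 mm) about the tub's +x long edge: 0 home at a hard stop, positive with the tab side up; starts at 0.07 to 0.12 (tab side 12 to 20 mm high), counts as home below 0.015. Stays where left; about 6 N at the tab side pushes it down. When home its rim bead (8 mm wide, all round) tops at 98 mm above the bench, the panel inside the bead at 94 mm.
- lid_edge (a point): On the lid, top of the rim bead at the middle of the tab side, 6 mm in from the edge; where to press. Moves with the lid. When home it lies 78 mm to the -x side of the tub's centre and 98 mm above the bench. A thumb tab 44 mm wide juts out below it.
- lid_dot (a point): On the lid's panel: centre of the black check dot, 30 mm across with a thin white border, 55 mm from the lid's middle towards the tub's +y; moves with the lid. Its z axis is the panel's normal. When home it lies at x 0, y +55 mm from the tub's origin, 94 mm above the bench.
- holder: Grey desk holder for the thermometer: base 125 by 90 by 10 mm, holster 36 mm square and 95 mm long that leans 0.30 rad from vertical with its top towards the holder's -x; its upper end is about 107 mm above the bench. It does not shift. Origin: centre of its underside.
- probe: Surface thermometer, 180 mm long, about 120 g, in the holster. Origin: centre of the foot's flat face when fully out; z runs up its axis. Orange handle z = 84 to 180 mm, 28 (x) by 22 mm (y), display on -x. Its lower end rests on the holster's mouth; stem and 18 mm collar sit in the 21 mm hole: draw out 90 mm along its own axis. Good grip: z = 145 mm, across the 22 mm sides (its y), 40 N.
- foot (a joint): Spring travel (m) of the thermometer's foot: 0 fully out, 0.010 fully in. The spring starts at 1 N and reaches 5 N fully in (400 N/m); halfway is 0.005 at 3 N. The bare gap between foot and sleeve shrinks from 12 mm to 2 mm.
- foot_face (a point): Centre of the foot's flat copper contact face (16 mm across); moves with the foot. Frame as the probe's.
- spice_jar: Bystander: amber jar with black cap, 52 mm across, 105 mm high. Origin: centre of its underside.
- deli_pot: Bystander: white round pot with lid, 102 mm across, 78 mm high. Origin: centre of its underside.
- tin: Bystander: tin with green label, 74 mm across, 110 mm high. Origin: centre of its underside.
Not all that is in view belongs to the job. Leave any green look-alike of the probe alone. What is shaped like the holder but turquoise is not meant.

How it is judged:
On the way, in this order (a step that is already met when the one before it is completed fails the run):
1. the lid is pressed fully home with the fingers, the thermometer still in its holder (value of joint lid below 0.015 rad and contact force between the fingers and tub above 0.5 N and distance of probe from where it was at the start of the episode below 0.02 m), for 0.1 s.
2. the thermometer is drawn out of its holder, held in the fingers (value of joint lid below 0.015 rad and contact force between the fingers and probe above 3 N and contact force between probe and holder below 0.05 N and distance of probe from where it was at the start of the episode above 0.06 m), for 0.2 s.
3. the thermometer is held upright on the check dot, its sprung foot about halfway in, for two seconds (value of joint lid below 0.015 rad and contact force between the fingers and probe above 3 N and contact force between probe and tub between 0.7 and 8 N and value of joint foot between 0.002 and 0.008 m and angle between probe's own z axis and vertical below 0.12 rad and horizontal distance between foot_face and lid_dot below 0.008 m and contact force between probe and holder below 0.05 N and contact force between each of the arm, the fingers and tub below 0.2 N), for 2 s.
At the end, for the whole second after the job is handed in: Lid home (under 0.015 rad); thermometer still, in the fingers, within 0.12 rad of upright, foot centre within 8 mm of the dot centre, 2 to 8 mm in, pressing the lid with under 8 N; clear of the holder; robot not touching the tub; jar, pot and tin within 30 mm of their starts (all of step 3 and linear speed of probe below 0.01 m/s and distance of each of spice_jar, deli_pot, tin from where it was at the start of the episode below 0.03 m); the arm keeps its last pose, push and grip.
It fails at once if another item on the bench is shifted by more than 30 mm or knocked over (distance of any of spice_jar, deli_pot, tin from where it was at the start of the episode above 0.03 m or angle between any of spice_jar, deli_pot, tin's own z axis and vertical above 0.5 rad).
It fails at once if the thermometer is jammed on the tub (over 20 N) (contact force between probe and tub above 20 N).
It also fails if it takes over 61 s, if anything falls off the work surface, if the arm or the gripper's body presses on something with over 40 N, if the wrist force passes 120 N, or if a joint passes its speed limit or range.

## Working session

There is one attempt and no reset: what is moved stays moved. The work goes in short steps, Python scripts to look and compute and a shell command to move; the robot and the scene stay as the last step left them, time stands still between calls to the robot, and variables do not carry over. Pictures are saved under pics/ and viewed, at most 11 in all, crops included, and the job is handed in when it is done.

```bash
ls; mkdir -p pics; python3 - <<'E'
from cell import observe,cams,robot,models
import cv2,numpy as np
s=observe();print({k:np.round(v,3).tolist() for k,v in s.items()})
ims=[]
for c in("side","top","wrist"):
    im=cams.read_camera(c);cv2.imwrite(f"pics/{c}0.png",im[:,:,::-1])
    for t in("tub","lid_edge","lid_dot","holder","probe","foot_face","spice_jar","deli_pot","tin"):
        for d in models.pinpoint(t,c)[:3]:print(c,t,np.round(d["position"],3).tolist(),round(d["confidence"],2))
    print(np.round(cams.camera_model(c)["pose"],3).tolist())
a=[cv2.imread(f"pics/{c}0.png") for c in("side","top","wrist")]
cv2.imwrite("pics/both.png",np.vstack([cv2.resize(a[0],(400,300)),cv2.resize(a[1],(400,300))]))
E
```

```text
pics
{'time': 0.0, 'qpos': [1.04, 0.343, 1.525, -0.0, 1.275, -0.146], 'qvel': [0.002, 0.001, -0.001, 0.001, -0.002, 0.001], 'joint_efforts': [-0.003, -43.125, -24.422, 0.072, 0.056, -0.0], 'tool_pos': [0.197, 0.487, 0.404], 'tool_rot': [-3.14, -0.0, 2.757], 'contact_force': [-0.018, -0.685, 0.602], 'torque': [-0.021, 0.039, -0.008], 'grip_force': 0.0, 'opening': 0.092}
side tub [0.501, 0.151, 0.005] 0.66
side lid_edge [0.531, 0.222, 0.112] 0.63
side lid_dot [0.553, 0.133, 0.096] 0.91
side holder [0.522, -0.212, -0.003] 0.85
side holder [0.217, -0.356, -0.004] 0.75
side holder [0.555, 0.132, 0.098] 0.34
side probe [0.26, -0.076, 0.01] 0.93
side probe [0.647, -0.221, 0.009] 0.92
side foot_face [0.646, -0.22, 0.008] 0.54
side foot_face [0.26, -0.08, 0.007] 0.45
side spice_jar [0.502, 0.454, 0.001] 0.95
side deli_pot [0.779, 0.016, -0.0] 0.9
side deli_pot [0.468, -0.471, 0.002] 0.46
side tin [0.47, -0.471, 0.001] 0.74
[[0.697, -0.434, 0.571, -0.263], [-0.717, -0.428, 0.551, -0.761], [0.005, -0.793, -0.609, 0.915], [0.0, 0.0, 0.0, 1.0]]
top tub [0.504, 0.153, 0.002] 0.64
top lid_edge [0.533, 0.219, 0.111] 0.93
top lid_dot [0.554, 0.127, 0.101] 0.72
top holder [0.518, -0.206, -0.0] 0.59
top holder [0.468, -0.468, 0.0] 0.56
top probe [0.65, -0.221, 0.01] 0.84
top probe [0.262, -0.075, 0.009] 0.65
top probe [0.541, -0.205, 0.027] 0.43
top deli_pot [0.781, 0.022, 0.001] 0.82
top deli_pot [0.534, 0.22, 0.109] 0.59
top tin [0.468, -0.47, 0.003] 0.74
[[0.002, -0.997, 0.073, 0.414], [-1.0, -0.001, 0.016, -0.016], [-0.016, -0.073, -0.997, 1.362], [0.0, 0.0, 0.0, 1.0]]
wrist tin [0.467, -0.471, 0.0] 0.72
[[0.375, 0.882, 0.286, 0.119], [0.927, -0.357, -0.116, 0.518], [-0.0, 0.309, -0.951, 0.385], [0.0, 0.0, 0.0, 1.0]]
```

View pics/side0.png

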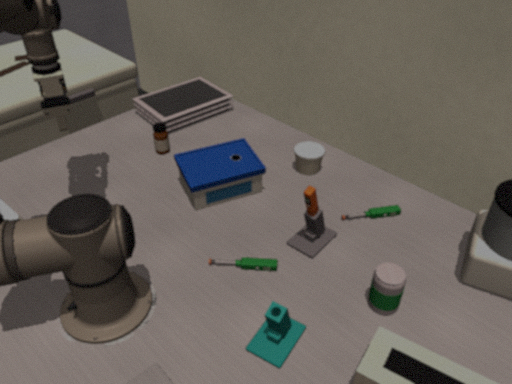

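View pics/top0.png

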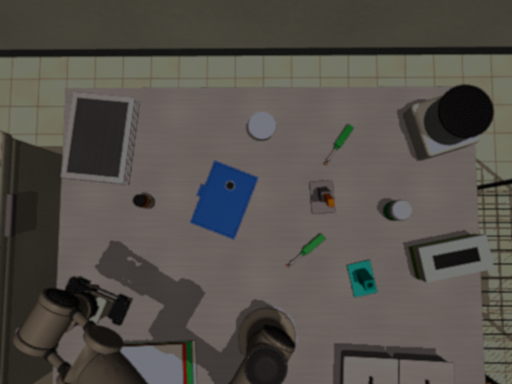

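The orange probe (side 313,205; top 327,198) stands in the grey holder (side 312,238). The green look-alikes lie at side (244,264) and (372,213), and the turquoise holder is at (277,333). Only the grey holder with the orange handle fits the description. I'll confirm that in one enlarged crop and measure the lean direction.

```bash
cat > h.py <<'E'
import numpy as np,cv2
from scipy.spatial.transform import Rotation as Ro
from cell import observe,cams,robot,models
def pose():
    s=observe();return np.array(s["tool_pos"]),Ro.from_euler("xyz",s["tool_rot"]).as_matrix()
def go(p,ydir=None):
    """shares for TCP target p (world) and optional tool-y direction (either sense, xy)"""
    t,R=pose();d=R.T@(np.array(p)-t)/0.4;turn=0
    if ydir is not None:
        c=R.T@np.array([*ydir,0]);turn=np.arctan2(-c[0],c[1])
        turn=(turn+np.pi/2)%np.pi-np.pi/2
    print("shares",d.round(4).tolist(),"turn",round(turn/np.pi,4),"dist",round(np.linalg.norm(d)*.4,3))
def ray(cam,uv,M=None):
    M=M or cams.camera_model(cam);K=np.array(M["camera_matrix"]);T=np.array(M["pose"])
    x=np.array([(uv[0]-K[0,2])/K[0,0],(uv[1]-K[1,2])/K[1,1]])
    if cam=="wrist":
        r=np.hypot(*x);v=np.array([*(x/max(r,1e-9)*np.sin(r)),np.cos(r)])
    else: v=np.array([*x,1])
    v=T[:3,:3]@v;return T[:3,3],v/np.linalg.norm(v)
def meet(r1,r2):
    (a,u),(b,v)=r1,r2
    s=np.linalg.lstsq(np.c_[u,-v],b-a,rcond=None)[0];p,q=a+s[0]*u,b+s[1]*v
    return (p+q)/2,np.linalg.norm(p-q)
def onz(r,z): a,u=r;return a+u*(z-a[2])/u[2]
E
python3 - <<'E'
from h import *
a=cv2.imread("pics/side0.png");b=cv2.imread("pics/top0.png")
for n,im,(x0,y0,x1,y1) in(("side",a,(280,170,350,265)),("top",b,(295,165,350,225))):
    h=cv2.cvtColor(im,cv2.COLOR_BGR2HSV);m=cv2.inRange(h,(3,120,70),(18,255,255));m[:y0]=0;m[y1:]=0;m[:,:x0]=0;m[:,x1:]=0
    q=np.argwhere(m)[:,::-1];mu=q.mean(0);w,V=np.linalg.eigh(np.cov((q-mu).T));print(n,len(q),mu,V[:,1],np.sqrt(w),q.min(0),q.max(0))
A=cv2.resize(a[170:265,270:360],None,fx=4.2,fy=6.0*0.7,interpolation=3);B=cv2.resize(b[165:230,290:360],None,fx=5.5,fy=5.5,interpolation=3)
H=max(len(A),len(B));pad=lambda i:cv2.copyMakeBorder(i,0,H-len(i),0,0,0)
cv2.imwrite("pics/crop.png",np.hstack([pad(A),pad(B)]))
for c in("side","top"):
    im=cams.read_camera(c)
    for t in("probe","holder","lid_edge","lid_dot"):
        for d in models.find_in(t,c)[:3]:print(c,t,np.round(d["position"],3).tolist(),round(d["confidence"],2))
t,R=pose();print(R.round(3).tolist())
go([0.532,0.218,0.320])
E
```

```text
side 182 [313.08241758 197.65934066] [0.67172015 0.740805  ] [ 4.29144276 10.06807212] [304 186] [344 218]
top 56 [330.55357143 201.96428571] [0.29432528 0.95570531] [2.0067344  2.73124612] [327 195] [334 206]
side probe [0.735, -0.286, 0.017] 0.64
side probe [0.324, -0.17, 0.021] 0.64
side probe [0.485, -0.223, 0.166] 0.63
side holder [0.206, -0.368, 0.011] 0.79
side holder [0.504, -0.228, 0.008] 0.62
side holder [0.493, 0.142, 0.102] 0.54
side lid_edge [0.492, 0.141, 0.1] 0.74
side lid_edge [0.49, 0.438, 0.064] 0.63
side lid_dot [0.493, 0.142, 0.096] 0.6
top probe [0.5, -0.203, 0.192] 0.61
top probe [0.336, -0.16, 0.022] 0.56
top probe [0.741, -0.286, 0.02] 0.5
top holder [0.526, -0.19, 0.009] 0.94
top holder [0.224, -0.338, 0.011] 0.68
top lid_edge [0.508, 0.146, 0.101] 0.79
top lid_dot [0.505, 0.15, 0.101] 0.76
[[-0.927, 0.375, 0.0], [0.375, 0.927, 0.0], [-0.0, 0.0, -1.0]]
shares [-1.0282, -0.3081, 0.2118] turn 0.0 dist 0.438
```

View pics/crop.png

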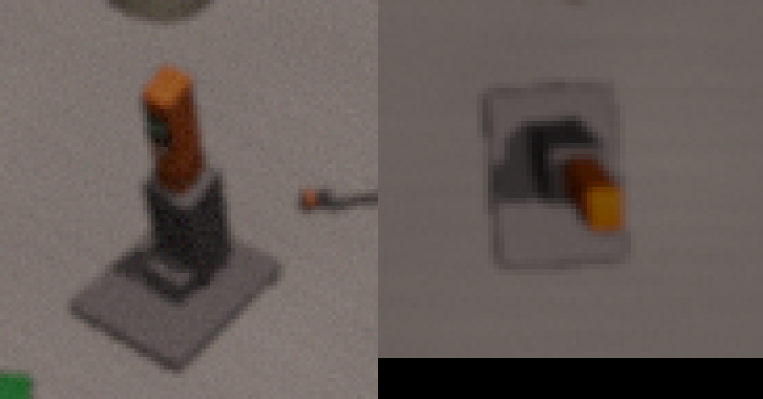

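The crop confirms it: the orange handle with the display sits in the grey holster, with the base at crop (175,305). It leans towards about world -x (image down in the top view), and the holder yaw is about 0.07. Next I move over the lid's tab edge with the fingers closed.

```bash
python3 -m jog '[[[-1,-0.308,0.18],0,1],[[-1,-0.308,0.18],0,1],[[-1,-0.308,0.18],0,1],[[-1,-0.308,0.18],0,1],[[-1,-0.308,0.18],0,1],[[-1,-0.308,0.18],0,1],[[-1,-0.308,0.18],0,1],[[-1,-0.308,0.18],0,1],[[-1,-0.308,0.18],0,1]]' 10
python3 - <<'E'
from h import *
M=cams.camera_model("wrist");im=cams.read_camera("wrist");cv2.imwrite("pics/w1.png",im[:,:,::-1])
for c in("wrist","top","side"):
    if c!="wrist":cams.read_camera(c)
    for t in("tub","lid_edge","lid_dot"):
        for d in models.pinpoint(t,c)[:2]:print(c,t,np.round(d["position"],4).tolist(),round(d["confidence"],2))
print(pose())
go([.532,.218,.32])
E
```

```text
time: 3.12
tool_pos: [0.5213, 0.2224, 0.3326]
tool_rot: [-3.142, -0.001, 2.756]
contact_force: [-0.3, 0.0, -0.2]
opening: 0.0065
grip_force: 0.0
wrist tub [0.5081, 0.1514, -0.002] 0.91
wrist lid_edge [0.5349, 0.2203, 0.11] 0.67
top tub [0.5051, 0.1553, -0.0013] 0.97
top lid_edge [0.5329, 0.2178, 0.1096] 0.93
top lid_dot [0.555, 0.1338, 0.0975] 0.73
top lid_dot [0.7797, 0.0195, 0.0013] 0.62
side tub [0.5016, 0.1512, 0.003] 0.55
side lid_edge [0.5334, 0.2237, 0.1119] 0.63
side lid_dot [0.5529, 0.1333, 0.0974] 0.73
(array([0.52147775, 0.22240114, 0.33277506]), array([[-9.26939419e-01,  3.75211012e-01,  9.84478986e-05],
       [ 3.75211021e-01,  9.26939416e-01,  9.06269827e-05],
       [-5.72509958e-05,  1.20944459e-04, -9.99999991e-01]]))
shares [-0.0285, -0.0003, 0.0319] turn 0.0 dist 0.017
```

View pics/w1.png

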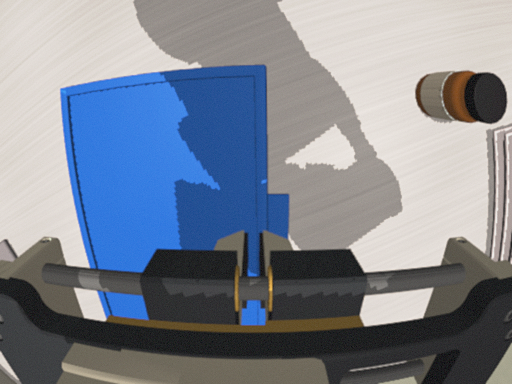

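The wrist view shows the lid's tab edge at columns 250–265, the tab at (278,212), and the fingers straddling the edge just short of the tab. I'll shift 11 mm towards it and press in small steps.

```bash
python3 -m jog '[[[-0.0285,-0.003,0.07],0,1],[[-0.0285,-0.003,0.1],0,1],[[-0.0285,-0.003,0.12],0,1],[[-0.0285,-0.003,0.13],0,1],[[-0.0285,-0.003,0.135],0,1],[[-0.0285,-0.003,0.14],0,1]]'; python3 -c "
from h import *
print(pose()[0]-[0,0,.178],observe()['contact_force'])"
```

```text
time: 4.47
tool_pos: [0.5314, 0.2172, 0.2778]
tool_rot: [3.141, 0.001, 2.757]
contact_force: [-2.6, -0.9, 5.5]
opening: 0.0004
grip_force: 2.6
[0.53141285 0.2171656  0.09982563] [-2.60502797 -0.88677441  5.46132182]
```

```bash
python3 -m jog '[[[0,0,0.006],0,1],[[0,0,0.012],0,1],[[0,0,0.016],0,1],[[0,0,0.016],0,1],[[0,0,0.016],0,1]]'; python3 -c "
from h import *
print(pose()[0]-[0,0,.178],observe()['contact_force'])"
```

```text
time: 5.1
tool_pos: [0.5314, 0.2172, 0.2743]
tool_rot: [3.14, 0.003, 2.757]
contact_force: [-8.6, -3.1, 25.5]
opening: 0.0003
grip_force: 10.7
[0.53137519 0.21718997 0.09633537] [-8.60437474 -3.0991522  25.45288494]
```

The force rose to 25 N with the fingertips at 0.096 m, so the lid is on its hard stop. I'll lift, then move above the holder.

```bash
python3 -m jog '[[[0,0,-0.1],0,1],[[0,0,-0.25],0,1],[[0,0,-0.4],0,0.6],[[0,0,-0.4],0,0.6]]'; python3 -c "
from h import *
cams.read_camera('side')
for t in('lid_edge','lid_dot'):
  for d in models.pinpoint(t,'side')[:1]:print(t,np.round(d['position'],4))
cams.read_camera('top')
for t in('lid_edge','lid_dot'):
  for d in models.pinpoint(t,'top')[:1]:print(t,np.round(d['position'],4))
go([.51,-.21,.44],[-.07,1])"
```

```text
time: 5.6
tool_pos: [0.5318, 0.2173, 0.4364]
tool_rot: [3.134, 0.009, 2.757]
contact_force: [0.0, -0.1, -0.3]
opening: 0.016
grip_force: 0.0
lid_edge [0.5306 0.2232 0.1002]
lid_dot [0.5538 0.1306 0.0894]
lid_edge [0.5346 0.2188 0.0985]
lid_dot [0.5558 0.1295 0.0945]
shares [-0.3506, -1.0095, -0.0272] turn -0.1447 dist 0.428
```

```bash
python3 -m jog '[[[-0.35,-1,-0.03],-0.145,0],[[-0.35,-1,-0.03],-0.145,0],[[-0.35,-1,-0.03],-0.145,0],[[-0.35,-1,-0.03],-0.145,0],[[-0.35,-1,-0.03],-0.145,0],[[-0.35,-1,-0.03],-0.145,0],[[-0.35,-1,-0.03],-0.145,0],[[-0.35,-1,-0.03],-0.145,0],[[-0.35,-1,-0.03],-0.145,0],[[-0.35,-1,-0.03],-0.145,0]]'; python3 - <<'E'
from h import *
M=cams.camera_model("wrist");im=cams.read_camera("wrist");cv2.imwrite("pics/w2.png",im[:,:,::-1])
for t in("holder","probe"):
    for d in models.pinpoint(t,"wrist")[:2]:print(t,np.round(d["position"],4).tolist(),round(d["confidence"],2))
    for d in models.find_in(t,"wrist")[:2]:print("find",t,np.round(d["position"],4).tolist(),round(d["confidence"],2))
print(np.array(M["pose"]).round(4).tolist(),np.array(M["camera_matrix"]).tolist())
import pickle;pickle.dump(M,open("M2.pkl","wb"))
E
```

```text
time: 7.15
tool_pos: [0.5115, -0.205, 0.442]
tool_rot: [3.141, -0.0, -3.069]
contact_force: [-1.1, 0.1, -0.0]
opening: 0.092
grip_force: 0.0
holder [0.5208, -0.2077, 0.0005] 0.9
find holder [0.5053, -0.2033, 0.0075] 0.82
find holder [0.5051, 0.1142, 0.0953] 0.73
probe [0.645, -0.2181, 0.0146] 0.66
find probe [0.3356, -0.1695, 0.0213] 0.87
find probe [0.485, -0.2136, 0.2] 0.79
[[-0.0728, 0.9489, 0.307, 0.4273], [0.9973, 0.0692, 0.0226, -0.211], [0.0002, 0.3078, -0.9514, 0.4224], [0.0, 0.0, 0.0, 1.0]] [[297.3186396354542, 0.0, 253.13516907829458], [0.0, 297.3186396354542, 194.47480001325602], [0.0, 0.0, 1.0]]
```

View pics/w2.png

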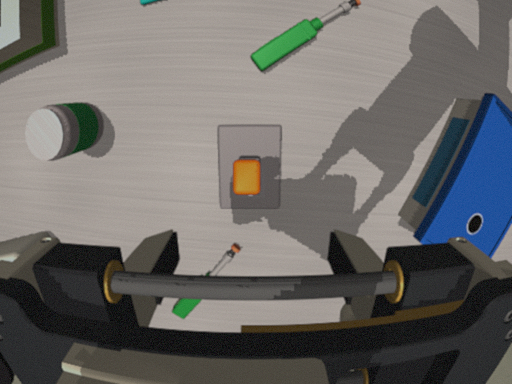

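The wrist view shows the grey base with corners near (218,125), (281,125), (281,208) and (219,208), and the orange cap centred near (247,177). I'll turn these into a holder pose and the handle top.

```bash
python3 - <<'E'
from h import *
import pickle;M=pickle.load(open("M2.pkl","rb"))
im=cv2.imread("pics/w2.png");g=cv2.cvtColor(im,cv2.COLOR_BGR2GRAY)
c=np.float32([[218,125],[281,125],[281,208],[219,208]])
c=cv2.cornerSubPix(g,c.reshape(-1,1,2).copy(),(4,4),(-1,-1),(3,30,.01)).reshape(-1,2);print(c)
P=np.array([onz(ray("wrist",p,M),.010) for p in c])[:,:2];print(P.round(4).tolist(),[round(np.linalg.norm(P[i]-P[i-1]),4) for i in range(4)])
ctr=P.mean(0);ex=(P[3]+P[2]-P[0]-P[1]);yaw=np.arctan2(ex[1],ex[0]);print("holder",ctr,yaw)
h=cv2.cvtColor(im,cv2.COLOR_BGR2HSV);m=cv2.inRange(h,(5,150,190),(22,255,255));m[:140]=0;m[210:]=0
q=np.argwhere(m)[:,::-1];print(len(q),q.min(0),q.max(0),q.mean(0));print(cv2.minAreaRect(q.astype(np.float32)))
t=q.mean(0);print("top by z",onz(ray("wrist",t,M),.1932))
for cam,uv in(("side",(309.5,190.2)),("top",(330.9,202.8))):print(cam,meet(ray("wrist",t,M),ray(cam,uv)))
print(meet(ray("side",(309.5,190.2)),ray("top",(330.9,202.8))))
h_=np.array([np.cos(yaw),np.sin(yaw),0]);T=onz(ray("wrist",t,M),.1932);G=T+.035*(np.sin(.3)*h_-np.cos(.3)*np.array([0,0,1]));print("grip",G)
go(G+[0,0,.159],[-np.sin(yaw),np.cos(yaw)]);print(pose()[0])
E
```

```text
[[217.54205 124.93511]
 [280.76337 124.63917]
 [278.37573 208.1979 ]
 [220.2168  208.3588 ]]
[[0.463, -0.2577], [0.4564, -0.1705], [0.579, -0.1623], [0.5856, -0.2485]] [np.float64(0.1229), np.float64(0.0875), np.float64(0.1229), np.float64(0.0864)]
holder [ 0.52099268 -0.20974647] 0.07127887934984364
5 [235 162] [257 192] [244.  181.4]
((243.07212829589844, 179.6818389892578), (33.61547088623047, 12.583489418029785), 59.620880126953125)
top by z [ 0.49082481 -0.21363599  0.1932    ]
side (array([ 0.48873736, -0.21275943,  0.19749027]), np.float64(0.0023904246425476205))
top (array([ 0.48624859, -0.21196863,  0.2054056 ]), np.float64(0.003815480778340139))
(array([ 0.48614168, -0.21221163,  0.19825942]), np.float64(0.0016705191014318172))
grip [ 0.50114175 -0.21289937  0.15976322]
shares [0.0271, -0.0165, 0.3092] turn 0.0003 dist 0.124
[ 0.51145308 -0.20554686  0.4424535 ]
```

The base measures 123×87 mm, which fits. The colour mask failed with only 5 pixels, so I use the cap centre I read, (247,176.5), and the side/top triangulation: top at about (0.487,-0.212,0.196), on the holder's centre plane. That puts the grip at about (0.4975,-0.2113,0.1605).

```bash
python3 -c "
from h import *
go([.4975,-.2113,.3195],[-.0712,.9975])"
```

```text
shares [0.0359, -0.0118, 0.3074] turn 0.0003 dist 0.124
```

```bash
python3 -m jog '[[[0.036,-0.012,0.05],0,0],[[0.036,-0.012,0.18],0,0.3],[[0.036,-0.012,0.27],0,0.4],[[0.036,-0.012,0.307],0,0.5],[[0.036,-0.012,0.307],0,0.5]]' 40; python3 - <<'E'
from h import *
M=cams.camera_model("wrist");im=cams.read_camera("wrist");cv2.imwrite("pics/w3.png",im[:,:,::-1])
E
```

```text
time: 8.02
tool_pos: [0.4974, -0.2121, 0.3193]
tool_rot: [3.141, -0.001, -3.071]
contact_force: [-0.0, 0.1, 0.5]
opening: 0.0561
grip_force: 0.0
```

View pics/w3.png

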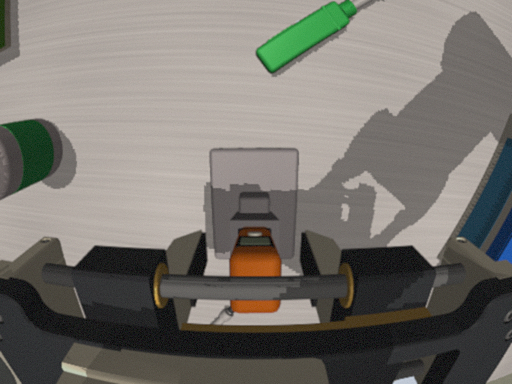

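The handle (columns 231–281) is centred between the fingers at rows 230–310. I'll close at 40 N, then draw out along the 0.30 rad axis.

```bash
python3 -m jog '[[[0,0,0],0,1],[[0,0,0],0,1],[[0,0,0],0,1],[[0,0,0],0,1],[[0.0074,0,-0.0239],0,1],[[0.0148,0,-0.0478],0,1],[[0.0222,0,-0.0717],0,1]]' 40; python3 -m jog '[[[0.0074,0,-0.0239],0,1],[[0.0222,0,-0.0717],0,1],[[0.037,0,-0.1195],0,1],[[0.0517,0,-0.167],0,1],[[0.0665,0,-0.215],0,1],[[0.0665,0,-0.215],0,1],[[0.0665,0,-0.215],0,1]]'; python3 - <<'E'
from h import *
M=cams.camera_model("wrist");im=cams.read_camera("side");cv2.imwrite("pics/s4.png",cv2.resize(im[90:280,210:430,::-1],None,fx=3,fy=3,interpolation=3))
E
```

```text
time: 8.95
tool_pos: [0.4882, -0.2129, 0.349]
tool_rot: [-3.141, 0.0, -3.071]
contact_force: [-0.1, -0.3, -0.9]
opening: 0.0217
grip_force: 40.0
time: 9.82
tool_pos: [0.4618, -0.2146, 0.4336]
tool_rot: [3.141, -0.0, -3.071]
contact_force: [0.8, -0.2, -0.8]
opening: 0.0219
grip_force: 40.0
```

View pics/s4.png

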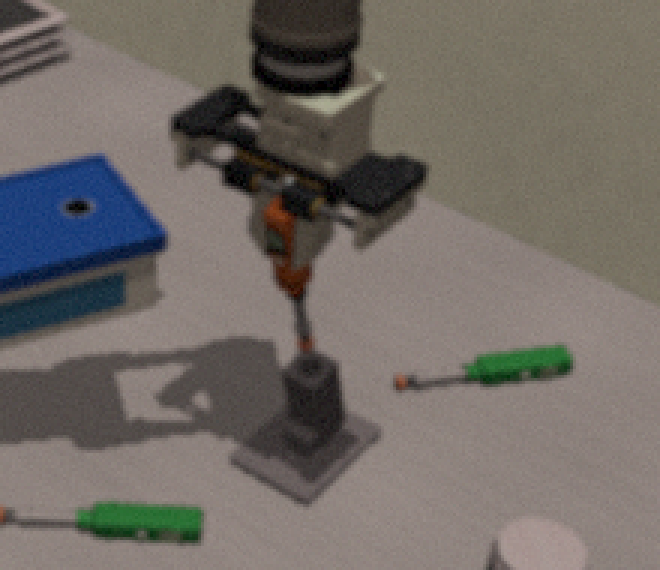

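The probe is out and its foot (crop 306,345) is clear of the mouth. The tool can only stay vertical, so the 0.30 rad lean has to come out in the grip. I'll lower the stem beside the fixed holster's -x side and push it against the top edge, so the probe pivots about the pads to upright.

```bash
python3 -m jog '[[[0.04,0,-0.02],0,1],[[0.08,0,0],0,1],[[0.08,0,0.1],0,1],[[0.08,0,0.21],0,1],[[0.08,0,0.21],0,1],[[0.03,0,0.21],0,1],[[0,0,0.21],0,1],[[-0.015,0,0.21],0,1],[[-0.03,0,0.21],0,1],[[-0.045,0,0.21],0,1]]' 30; python3 - <<'E'
from h import *
print(pose()[0],observe()['contact_force'],observe()['torque'])
E
```

```text
time: 11.12
tool_pos: [0.4797, -0.2134, 0.3502]
tool_rot: [3.141, -0.001, -3.071]
contact_force: [-4.9, 0.1, 1.2]
opening: 0.0221
grip_force: 30.0
[ 0.479691   -0.2133653   0.35018894] [-4.91535714  0.14693869  1.17273979] [-0.02893034  1.38850481  0.03736657]
```

```bash
python3 -m jog '[[[-0.01,0,0],0,1],[[-0.02,0,0],0,1],[[-0.03,0,0],0,1],[[-0.03,0,0],0,1],[[0.03,0,0],0,1],[[0.1,0,-0.02],0,1],[[0.1,0,-0.2],0,1],[[0.1,0,-0.2],0,1]]'; python3 - <<'E'
from h import *
t,R=pose();print(t,observe()['contact_force'])
# predicted grasp pixel; show side crop + wrist
M=cams.camera_model("side");K=np.array(M["camera_matrix"]);T=np.array(M["pose"])
def proj(p):
    c=np.linalg.inv(T)@np.r_[p,1];return (K@c[:3]/c[2])[:2]
g=t+.159*R[:,2];u=proj(g);v=proj(g+[0,0,-.145]);print("grasp px",u,"foot px if upright",v)
im=cams.read_camera("side")[:,:,::-1];cv2.imwrite("pics/s5f.png",im)
x0,y0=int(u[0])-35,int(u[1])-20
h=cv2.cvtColor(im,cv2.COLOR_BGR2HSV);m=cv2.inRange(h,(3,110,60),(20,255,255))
n,l,s,c=cv2.connectedComponentsWithStats(m)
for i in range(1,n):
    if s[i,4]>5 and abs(c[i,0]-u[0])<60:print(s[i].tolist(),c[i].round(1))
cr=cv2.resize(im[y0:y0+110,x0:x0+80],None,fx=5,fy=5,interpolation=3)
w=cv2.imwrite("pics/s5.png",cr);print(x0,y0)
for d in models.pinpoint("foot_face","side")[:3]:print(np.round(d["position"],4),d["confidence"])
for d in models.pinpoint("probe","side")[:3]:print(np.round(d["position"],4),d["confidence"])
E
```

```text
time: 12.12
tool_pos: [0.4408, -0.2167, 0.4347]
tool_rot: [-3.136, 0.01, -3.071]
contact_force: [0.1, -0.6, -1.7]
opening: 0.0217
grip_force: 30.0
[ 0.44075181 -0.21665626  0.43466013] [ 0.10623097 -0.56004736 -1.70860835]
grasp px [301.34521453 173.3001061 ] foot px if upright [297.86743357 219.85670182]
[294, 159, 12, 36, 231] [299.2 178.6]
[309, 160, 4, 6, 13] [310. 162.]
[297, 215, 5, 4, 12] [298.9 216.3]
[342, 216, 4, 4, 12] [343.3 217.2]
266 153
[ 0.261  -0.0774  0.0092] 0.57
[ 0.6451 -0.2206  0.0111] 0.55
[ 0.446  -0.2198  0.1304] 0.4
[ 0.4441 -0.2233  0.1359] 0.75
[ 0.2573 -0.0802  0.0113] 0.74
[ 0.6489 -0.2227  0.0057] 0.57
```

View pics/s5.png

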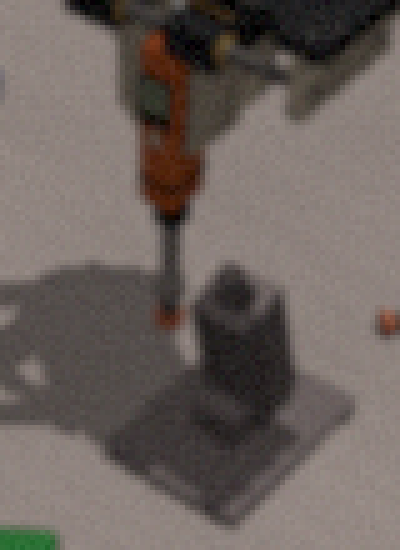

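The probe now hangs near upright: its foot is at crop (168,317), within about 2 px of where an upright probe would be, so the tilt is about 0.03–0.04 rad. Next I carry it over the dot.

```bash
python3 - <<'E'
from h import *
import pickle;M=pickle.load(open("M2.pkl","rb"))
print(onz(ray("wrist",(475,223),M),.094));go([.550,.1305,.455]);print(observe()["tool_rot"])
E
```

```text
[0.5539458  0.13255374 0.094     ]
shares [-0.3351, 0.8451, -0.0617] turn 0.0 dist 0.365
[-3.14075721e+00  2.32065080e-03 -3.07073888e+00]
```

```bash
python3 -m jog '[[[0,0.05,-0.06],0,1],[[-0.05,0.17,-0.06],0,1],[[-0.11,0.29,-0.06],0,1],[[-0.17,0.41,-0.06],0,1],[[-0.23,0.53,-0.06],0,1],[[-0.28,0.65,-0.06],0,1],[[-0.32,0.76,-0.06],0,1],[[-0.335,0.82,-0.06],0,1],[[-0.335,0.845,-0.06],0,1],[[-0.335,0.845,-0.06],0,1],[[-0.335,0.845,-0.06],0,1],[[-0.335,0.845,-0.06],0,1]]' 40; python3 - <<'E'
from h import *
import pickle
t,R=pose();print(t,observe()["tool_rot"])
M=cams.camera_model("wrist");im=cams.read_camera("wrist")[:,:,::-1];cv2.imwrite("pics/w6.png",im);pickle.dump(M,open("M6.pkl","wb"))
for n in("foot_face","lid_dot","probe"):
    for d in models.pinpoint(n,"wrist")[:2]:print(n,np.round(d["position"],4),round(d["confidence"],2))
a=cams.read_camera("side")[:,:,::-1];cv2.imwrite("pics/s6.png",a)
for n in("foot_face","lid_dot","probe"):
    for d in models.pinpoint(n,"side")[:2]:print(n,np.round(d["position"],4),round(d["confidence"],2))
out=np.hstack([cv2.resize(im[150:384,130:390],(444,400),interpolation=3),cv2.resize(a[110:210,180:269],(356,400),interpolation=3)])
cv2.imwrite("pics/c6.png",out)
E
```

```text
time: 13.78
tool_pos: [0.5497, 0.1293, 0.4543]
tool_rot: [-3.142, 0.0, -3.072]
contact_force: [-0.2, -0.3, -1.1]
opening: 0.022
grip_force: 40.0
[0.54972001 0.12934842 0.45429233] [-3.14152043e+00  2.48111556e-04 -3.07228501e+00]
foot_face [ 0.6431 -0.2209  0.012 ] 0.6
foot_face [0.5522 0.1338 0.158 ] 0.5
lid_dot [0.557  0.1313 0.094 ] 0.64
lid_dot [ 0.5127  0.1521 -0.005 ] 0.59
probe [0.556  0.1301 0.1586] 0.86
probe [ 0.6455 -0.2207  0.011 ] 0.52
foot_face [0.5535 0.1274 0.1534] 0.59
foot_face [ 0.6428 -0.2204  0.0132] 0.51
lid_dot [0.557  0.1323 0.0903] 0.93
probe [0.5495 0.1262 0.1595] 0.87
probe [ 0.257  -0.0778  0.0103] 0.71
```

View pics/c6.png

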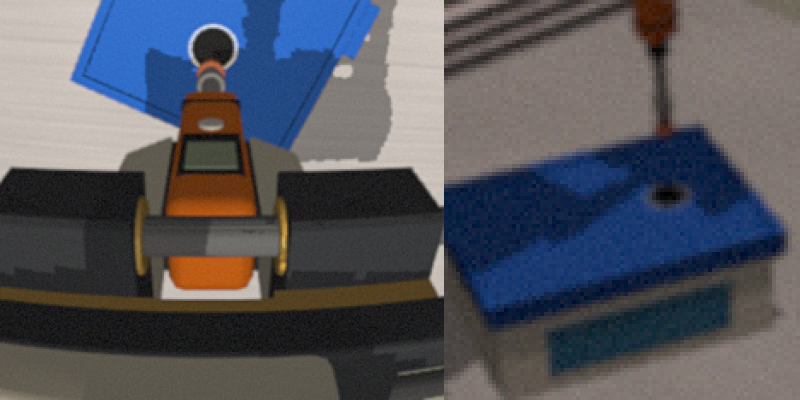

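The wrist crop shows the dot at (212,46) with the copper foot at (211,68) in front of it. The side crop shows the dot at (668,195) and the foot at (664,131) directly above it. I'll turn these pixels into an offset.

```bash
python3 - <<'E'
from h import *
import pickle;M=pickle.load(open("M6.pkl","rb"))
im=cv2.imread("pics/w6.png");h=cv2.cvtColor(im,cv2.COLOR_BGR2HSV)
# white border ring of the dot
m=((h[:,:,1]<70)&(h[:,:,2]>150)).astype(np.uint8);m[:160]=0;m[195:]=0;m[:,:238]=0;m[:,272:]=0
q=np.argwhere(m)[:,::-1].astype(np.float32);e=cv2.fitEllipse(q);print("ring",len(q),e)
dw=onz(ray("wrist",e[0],M),.094)
k=cv2.inRange(h,(3,90,80),(20,255,255));k[:170]=0;k[204:]=0;k[:,:240]=0;k[:,270:]=0
c=np.argwhere(k)[:,::-1];print("copper",len(c),c.min(0),c.max(0),c.mean(0))
s=cv2.imread("pics/s6.png");hs=cv2.cvtColor(s,cv2.COLOR_BGR2HSV)
k2=cv2.inRange(hs,(2,90,50),(20,255,255));k2[:136]=0;k2[150:]=0;k2[:,:225]=0;k2[:,246:]=0
c2=np.argwhere(k2)[:,::-1];print("side copper",len(c2),c2.min(0),c2.max(0),c2.mean(0))
v=(hs[:,:,2]<60).astype(np.uint8);v[:150]=0;v[168:]=0;v[:,:225]=0;v[:,248:]=0
n,l,st,ce=cv2.connectedComponentsWithStats(v);i=1+st[1:,4].argmax();print("side dot",st[i],ce[i])
print("dot w",dw,"dot s",onz(ray("side",ce[i]),.094))
print("foot meet",meet(ray("wrist",c.mean(0),M),ray("side",c2.mean(0))))
for z in(.152,.156,.16):print(z,onz(ray("wrist",c.mean(0),M),z),onz(ray("side",c2.mean(0)),z))
E
```

```text
ring 134 ((254.41470336914062, 177.93165588378906), (26.59500503540039, 26.934492111206055), 86.35558319091797)
copper 79 [246 185] [260 203] [253.60759494 188.62025316]
side copper 8 [233 141] [236 143] [234.625 141.75 ]
side dot [232 156   9   5  35] [235.65714286 157.97142857]
dot w [0.5550832  0.13116112 0.094     ] dot s [0.56091571 0.1363477  0.094     ]
foot meet (array([0.54945526, 0.12872603, 0.16154335]), np.float64(0.0034287455439327447))
0.152 [0.55083326 0.12985795 0.152     ] [0.56158066 0.13952073 0.152     ]
0.156 [0.5496254  0.12976998 0.156     ] [0.55725839 0.13480258 0.156     ]
0.16 [0.54841753 0.12968201 0.16      ] [0.55293613 0.13008443 0.16      ]
```

```bash
python3 -m jog '[[[-0.009,0.004,0.03],0,1],[[-0.009,0.004,0.07],0,1],[[-0.009,0.004,0.1],0,1],[[-0.009,0.004,0.1],0,1],[[-0.009,0.004,0.1],0,1],[[-0.009,0.004,0.1],0,1]]'; python3 - <<'E'
from h import *
import pickle
t,R=pose();print(t,observe()["tool_rot"])
M=cams.camera_model("wrist");im=cams.read_camera("wrist")[:,:,::-1];cv2.imwrite("pics/w7.png",im);pickle.dump(M,open("M7.pkl","wb"))
a=cams.read_camera("side")[:,:,::-1];cv2.imwrite("pics/s7.png",a)
for c in("wrist","side"):
  for n in("foot_face","lid_dot"):
    for d in models.pinpoint(n,c)[:1]:print(c,n,np.round(d["position"],4),round(d["confidence"],2))
out=np.hstack([cv2.resize(im[150:225,220:295],(400,400),interpolation=3),cv2.resize(a[130:180,210:260],(400,400),interpolation=3)])
cv2.imwrite("pics/c7.png",out)
E
```

```text
time: 14.92
tool_pos: [0.5533, 0.1322, 0.4148]
tool_rot: [3.141, 0.001, -3.071]
contact_force: [0.5, -0.6, -0.3]
opening: 0.022
grip_force: 40.0
[0.55327591 0.13222938 0.41484085] [ 3.14145396e+00  1.29751194e-03 -3.07080587e+00]
wrist foot_face [0.5568 0.1382 0.1168] 0.55
wrist lid_dot [0.5603 0.1349 0.0936] 0.8
side foot_face [ 0.2594 -0.0787  0.0098] 0.44
side lid_dot [0.5569 0.1335 0.0902] 0.64
```

View pics/c7.png

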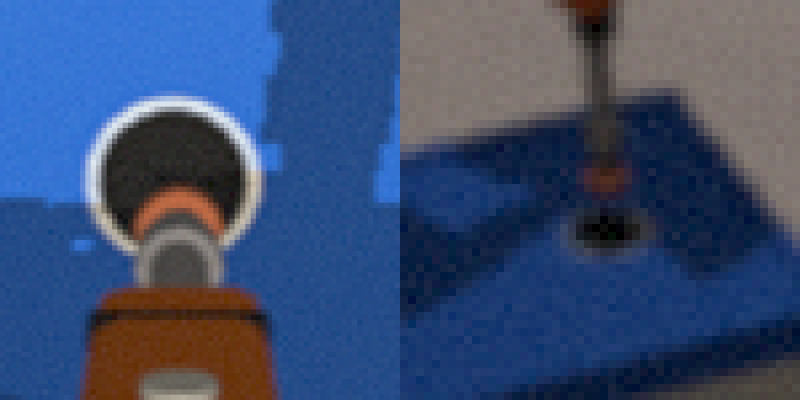

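```bash
python3 - <<'E'
from h import *
import pickle;M=pickle.load(open("M7.pkl","rb"))
d=onz(ray("wrist",(252.8,183.4),M),.094);print("dot",d)
im=cv2.imread("pics/w7.png");h=cv2.cvtColor(im,cv2.COLOR_BGR2HSV)
m=((h[:,:,1]<70)&(h[:,:,2]>150)).astype(np.uint8);m[:160]=0;m[195:]=0;m[:,:230]=0;m[:,275:]=0
print("ring",cv2.fitEllipse(np.argwhere(m)[:,::-1].astype(np.float32)))
f=lambda a,b:(220+a/5.333,150+b/5.333)
for z in(.108,.111,.114):
    top=onz(ray("wrist",f(179,185),M),z);L=onz(ray("wrist",f(135,222),M),z);R=onz(ray("wrist",f(223,222),M),z)
    print(z,"centre from near edge",(top+[.008,.0006,0]-d)[:2].round(4),"width",np.linalg.norm(L-R).round(4), "LR mid",((L+R)/2-d)[:2].round(4),"side rel",(onz(ray("side",(235.75,153.7)),z)-onz(ray("side",(235.9,159)),.094))[:2].round(4))
E
```

```text
dot [0.55467271 0.13194918 0.094     ]
ring ((252.02235412597656, 183.6001434326172), (29.415878295898438, 30.5933780670166), 92.72579193115234)
0.108 centre from near edge [0.0053 0.0012] width 0.0167 LR mid [0.0046 0.0011] side rel [0.006  0.0064]
0.111 centre from near edge [0.0044 0.0011] width 0.0165 LR mid [0.0037 0.0011] side rel [0.0029 0.0031]
0.114 centre from near edge [0.0036 0.0011] width 0.0164 LR mid [0.0027 0.001 ] side rel [-0.0002 -0.0002]
```

The foot is about 4 mm past the dot in +x and 1 mm in +y, and about 18 mm above it. I'll correct that and descend in force-checked steps.

```bash
python3 -m jog '[[[0.009,-0.0025,0.01],0,1],[[0.009,-0.0025,0.025],0,1],[[0.009,-0.0025,0.035],0,1],[[0.009,-0.0025,0.035],0,1],[[0.009,-0.0025,0.035],0,1],[[0.009,-0.0025,0.035],0,1]]'; python3 -c "
from h import *
for i in range(3): cams.read_camera('wrist');s=observe();print(s['tool_pos'],s['contact_force'])"; python3 -m jog '[[[0,0,0.005],0,1],[[0,0,0.01],0,1],[[0,0,0.01],0,1],[[0,0,0.01],0,1]]'; python3 -c "
from h import *
for i in range(3): cams.read_camera('wrist');s=observe();print(s['tool_pos'],s['contact_force'])"
```

```text
time: 15.98
tool_pos: [0.5497, 0.131, 0.4004]
tool_rot: [3.142, 0.0, -3.071]
contact_force: [0.5, 0.9, -0.8]
opening: 0.022
grip_force: 40.0
[0.54971134 0.13093811 0.40038707] [ 0.48658025  0.03270997 -0.68407951]
[0.54968945 0.13093668 0.40034464] [-0.39930024 -0.2089496  -0.25841417]
[0.5496793  0.13095266 0.4003338 ] [0.37830196 0.00570423 0.05454864]
time: 16.62
tool_pos: [0.5497, 0.1309, 0.3962]
tool_rot: [3.141, -0.0, -3.071]
contact_force: [-0.2, 1.6, -0.6]
opening: 0.0221
grip_force: 40.0
[0.54967602 0.13093076 0.39624281] [-0.22598527 -0.08948282 -0.8963055 ]
[0.54967372 0.1309549  0.39624292] [-0.04105101  0.23235631 -0.28089038]
[0.54966284 0.13094794 0.39625678] [ 0.79143407  0.21817211 -0.77625719]
```

```bash
cat > f.py <<'E'
from h import *
F=[]
for i in range(6): cams.read_camera('side');s=observe();F.append(s['contact_force'])
print(np.round(s['tool_pos'],4),np.mean(F,0).round(2),np.round(s['tool_rot'],4))
E
python3 -m jog '[[[0,0,0.005],0,1],[[0,0,0.005],0,1]]' >/dev/null; python3 f.py; python3 -m jog '[[[0,0,0.005],0,1],[[0,0,0.005],0,1]]'>/dev/null; python3 f.py
```

```text
[0.5497 0.1309 0.3942] [-0.1   0.15 -0.49] [ 3.1415e+00  2.0000e-04 -3.0709e+00]
[0.5497 0.1309 0.3924] [ 0.42 -0.23  0.78] [ 3.1415e+00  6.0000e-04 -3.0709e+00]
```

```bash
python3 -m jog '[[[0,0,0.005],0,1],[[0,0,0.01],0,1],[[0,0,0.011],0,1],[[0,0,0.011],0,1]]' >/dev/null; python3 f.py; python3 - <<'E'
from h import *
import pickle
M=cams.camera_model("wrist");im=cams.read_camera("wrist")[:,:,::-1];cv2.imwrite("pics/w8.png",im);pickle.dump(M,open("M8.pkl","wb"))
a=cams.read_camera("side")[:,:,::-1];cv2.imwrite("pics/s8.png",a)
cv2.imwrite("pics/c8.png",np.hstack([cv2.resize(im[150:225,220:295],(400,400),interpolation=3),cv2.resize(a[130:180,210:260],(400,400),interpolation=3)]))
E
```

```text
[0.5498 0.1309 0.3879] [1.67 0.19 2.32] [ 3.1415e+00  6.0000e-04 -3.0709e+00]
```

View pics/c8.png

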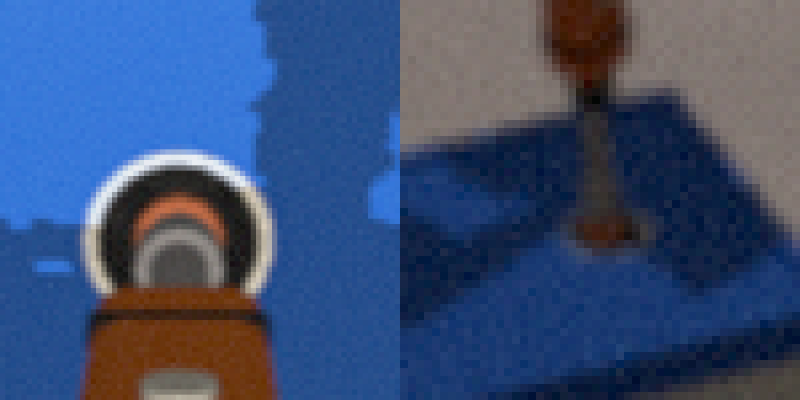

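In the wrist crop the copper foot (centre about 180,238) sits inside the dot (centre about 177,243), roughly 1 mm off. The force rose by about 2.8 N, so the foot is about halfway in, and the tilt is about 0.03 rad. I'll hold for over 2 s and hand in.

```bash
for i in 1 2; do python3 -m jog '[[[0,0,0],0,1],[[0,0,0],0,1],[[0,0,0],0,1],[[0,0,0],0,1],[[0,0,0],0,1],[[0,0,0],0,1],[[0,0,0],0,1],[[0,0,0],0,1],[[0,0,0],0,1],[[0,0,0],0,1],[[0,0,0],0,1],[[0,0,0],0,1]]'; done; python3 f.py; python3 -c "
from cell import robot
print(robot.hand_in())"
```

```text
time: 20.27
tool_pos: [0.5497, 0.1309, 0.3878]
tool_rot: [3.142, 0.0, -3.071]
contact_force: [1.5, 0.3, 2.3]
opening: 0.0217
grip_force: 40.0
time: 21.78
tool_pos: [0.5497, 0.1309, 0.3878]
tool_rot: [3.142, 0.0, -3.071]
contact_force: [1.8, 0.4, 2.3]
opening: 0.0218
grip_force: 40.0
[0.5497 0.131  0.3878] [1.8  0.45 2.72] [ 3.1415e+00  1.0000e-04 -3.0709e+00]
the job is handed in; nothing more can be done
None
```

I pressed the lid home, then held the thermometer on the check dot for over 2 s and handed the job in still holding it there, by my estimates about 1 mm off centre, 0.03 rad from upright and at about 3 N (half the foot's travel); no verdict was returned.

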